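# Turn the turntable's reversible plate and set the ball puzzle in its dish

## Task

Take the maple plate off the turntable, stand it on end in an empty slot of the dowel rack to change your grip, then turn it fully over and seat it flat on the turntable's two pins with its dished face up. Then set the round maple ball puzzle, now parked on the middle aluminium cup, into the dish. Do not let the plate or the ball drop, and leave the other things on the shelf where they are.

Things in the scene. Friction and masses are not known exactly. Their poses are not given: they have to be found in the camera images.
- plate: reversible maple plate, 58 mm wide (x), 140 long (y), 18 thick (z), 0.13 kg; origin at its very middle. +z: flat face with cork inlay, up at the start; -z: face with a round dish. Through holes 13.5 mm wide at x -11, y +48 and -48 mm take the pins from either face; off-centre, so each face fits only one way round: turned over end over end (half a turn about its x) the holes stay on the pins' side
- dish (a point): on the plate: centre of the mouth of the dish (36 mm across, 9 mm deep, in the middle of the dished face), 9 mm from the plate's middle along its -z. The seated ball has its centre 23 mm from this point
- turntable: foot of the steel-framed turntable, fixed to the shelf; origin on the shelf at the spin axis. The foot is 132 mm across and at most 21 mm high
- spinner (a joint): turn of the turntable's steel frame, rad, 0 at the start, positive anticlockwise from above; friction 0.08 N m. Hoop 180 mm across, up to 33 mm high; a spine 24 mm wide along y; two saddles, 50 mm (x) by 26 mm (y), 48 mm either side of the axis, carry the plate. Beside the plate's middle, inside the hoop, fingers have free space down to the foot
- seat (a point): point on the spinning frame: on the spin axis at the height of the saddles' tops, 40 mm above the shelf; its axes turn with the frame. A seated plate has its middle 9 mm above this point and its length along this frame's y
- pin_left (a point): tip of one of the two equal pins, at x = -11 mm, y = +48 mm of the seat. Pins are 10 mm in diameter, stand 13.5 mm over the saddles and taper to 4 mm at the tip over the last 5.5 mm
- pin_right (a point): tip of the other pin, at x = -11 mm, y = -48 mm of the seat
- rack: wooden board rack fixed to the shelf, foot 120 (x) x 130 (y) x 12 mm; origin on the shelf at its middle. Pairs of round-topped dowels (12 mm thick, 58 mm high, at x -22 and +22) at y -51, -17, +17, +51 leave three slots 22 mm wide at y -34, 0, +34; that at +34 holds a board, two are empty. A plate on end in a slot has its width along the rack's x, its faces towards the rack's y
- slot (a point): centre of the middle slot, on the rack's foot, 12 mm above the shelf
- ball: maple ball puzzle, origin at its centre, 58 mm in diameter, 0.08 kg; at the start it sits on the mouth of the middle aluminium cup, its centre about 80 mm above the shelf
- cup_middle: middle aluminium cup carrying the ball at the start, 52 mm across the rim, 64 mm high, origin at the centre of its underside; leave it standing where it is
- cup_large: large aluminium cup, 70 mm across, 78 mm high, origin under its centre; leave it alone
- cup_small: small aluminium cup, 38 mm across, 52 mm high, origin under its centre; leave it alone
- owl: white ceramic owl, 68 mm across, 119 mm high, origin under its centre; fragile, leave it alone
- bin: translucent blue bin of wooden bricks, 170 mm (x) x 206 mm (y) x 95 mm high, origin under its centre; leave it alone
- board: wooden board stored in the rack's slot at y = +34 mm, 105 x 16 mm and 62 mm high, origin at the centre of its underside; leave it there
- lorry: wooden toy lorry, 115 mm long (x), 64 mm wide, 62 mm high, origin under its centre; leave it alone
Things that resemble listed ones, but are neither listed nor needed, are in the scene too. Leave any orange look-alike of the rack alone.

How it is judged:
By the outcome, as a careful person would: the job done as asked, in the order asked, and still so for the second after the job is handed in, with the robot touching nothing.
It also fails if it takes over 72 s, if anything falls off the work surface, if the arm or the gripper's body presses on something with over 40 N, if the wrist force passes 120 N, or if a joint passes its speed limit or range.

## Robot

A 7-joint arm with a two-finger parallel gripper is mounted at the origin on the work surface. World frame = base frame: x ahead of the robot, y to its left, z up, the work surface at z = 0. Lengths are in m, angles in rad, forces in N, time in s.
With the tool pointing down it reaches from about 0.4 to 0.85 m from the base axis. Payload 10.4 kg.
Tool frame: the origin (TCP) lies between the finger pads; the fingertips stand r.nose_length ahead of it and the grasp point (between the pads) lies 6 mm ahead of it (r.nose_length is the distance from the TCP to the fingertips, in m); z points along the fingers, x is the direction in which the jaws open and shut, and the axes are right-handed (so a half turn about z gives the same grasp; the last joint's range is limited). The gripper opens to 87 mm and grips with 3 to 60 N. Pads are 19 mm wide; open, the fingers measure 117 mm over their backs; the gripper's body (75 mm by 190 mm) begins 51 mm behind the grasp point.
Start: joints at [1.202, 0.332, -0.065, 1.46, 0.022, 1.35, -0.088], TCP at [0.212, -0.588, 0.248] pointing down, gripper open.
Joint ranges: [-2.6, 2.6], [-0.5, 2.12], [-1.47, 1.34], [0.16, 2.42], [-1.27, 4.41], [0.06, 2.06], [-2.6, 2.6]. Speed limits (rad/s): [2.22, 2.22, 2.79, 2.79, 3.14, 3.14, 3.14].

## Interface

Orientations are given as a unit quaternion [x, y, z, w].
In Python, from bench import r gives the robot as it stands. The module is installed in compiled form; this text tells all that it offers.
- The arm moves only by the shell command python3 -m creep 'ROWS' [OPENING] [FORCE]. ROWS is JSON, a list of rows, each an object of numbers: "x", "y", "z": the shift along the world's x, y, z in m; "spin": the turn about the world's z in degrees. In form: [{"x": .., "y": .., "z": .., "spin": ..}, ...]. A call has 1 to 12 rows; each row is the pose to reach, as a shift and turn from the pose commanded when the call began; what a row does not reach only later rows make up. A row lasts 1/8 s, in which the tool goes at most 62.5 mm and 10.7 degrees, less where a joint would pass 70% of its speed; a pose out of reach is approached as far as the arm can. A call with a gripper value outside its range is refused whole. OPENING is the finger opening in m, from 0 to 0.087, set as the call begins (- or left out, the last holds). The fingers move at their own pace and stop on an object; FORCE is the grip in N (left out, the last holds). Time passes only in rows, so rows that repeat a pose let the fingers close. It gives the time, the measured TCP pose, the force and the opening at its end, in the units of the state.
- r.read_state(): the state, without advancing time (a new reading comes with each control period).
- r.camera(name): name is "scene" or "top" or "wrist"; returns a dict with "pixels" (400x640x3 uint8, blue, green, red), "z_map" (400x640 float32, m along the optical axis (not along the pixel's ray), 0 where there is no reading), "K" (3x3 intrinsics, pixels), "R" (3x3) and "t" (3): a world point X has camera coordinates R X + t. Camera axes: x right, y down, z forward; pixel columns grow to the right and rows downward; lengths in m; the calibration is good to about 2 mm. The wrist camera is an equidistant fisheye: a pixel r from the principal point sees the ray r / f radians off the axis. A picture is of the moment at which its call begins.
- r.close_job(): hands the job in, once; it reports no verdict.
The state is a dict: "time": time; "joint_positions": joint angles; "joint_vel": joint speeds; "joint_torque": joint torques, N m; "ee_pos": TCP position; "eef_rot": TCP orientation; "ft_force": force on the tool from outside, world axes, zero at the start; "torque": the same for the moment, N m; "width": finger opening in m.
Only numpy, scipy, OpenCV 4.12 (cv2) and the standard library are available. Lean on these libraries where they do the work, as an engineer would, in place of code of your own. Each camera call takes 0.05 s, during which the arm holds its last target. There are 200 camera calls.

## Working session

There is one attempt and no reset: what is moved stays moved. The work goes in short steps, Python scripts to look and compute and a shell command to move; the robot and the scene stay as the last step left them, time stands still between calls to the robot, and variables do not carry over. Pictures are saved under pics/ and viewed, about 8 in all and at most 12, crops included, and the job is handed in when it is done.

```bash
ls; mkdir -p pics
cat > h.py <<'E'
import numpy as np, cv2, pickle
from bench import r
def shot(n,save):
    c=r.camera(n); cv2.imwrite(f'pics/{save}.png',c['pixels']); pickle.dump(c,open(f'pics/{save}.pkl','wb')); return c
def load(s): return pickle.load(open(f'pics/{s}.pkl','rb'))
def world(c,u,v,z=None):
    """pixels -> world; by z_map, or by plane at height z"""
    u=np.atleast_1d(u).astype(float);v=np.atleast_1d(v).astype(float)
    K,R,t=c['K'],c['R'],c['t']
    d=np.stack([(u-K[0,2])/K[0,0],(v-K[1,2])/K[1,1],np.ones_like(u)],1)
    if z is None: return (d*c['z_map'][v.astype(int),u.astype(int)][:,None]-t)@R
    o=-R.T@t; w=d@R
    return o+w*((z-o[2])/w[:,2])[:,None]
E
python3 - <<'E'
from h import *
for n in('scene','top'):
    c=shot(n,n+'0'); print(n,c['K'].tolist(),(-c['R'].T@c['t']).round(3),c['R'][2].round(2))
s=r.read_state(); print({k:np.round(v,3) for k,v in s.items()}, r.nose_length)
E
```

```text
pics
scene [[428.69467765015787, 0.0, 319.81143676973835], [0.0, 428.69467765015787, 198.9321871596845], [0.0, 0.0, 1.0]] [1.365 0.089 0.926] [-0.74 -0.02 -0.68]
top [[510.332098294008, 0.0, 323.79796097253495], [0.0, 510.332098294008, 208.13576168323965], [0.0, 0.0, 1.0]] [0.305 0.05  1.768] [ 0.08  0.01 -1.  ]
{'time': np.float64(0.1), 'joint_positions': array([ 1.202,  0.333, -0.065,  1.461,  0.022,  1.35 , -0.088]), 'joint_vel': array([-0.   , -0.001,  0.   , -0.001, -0.001,  0.002, -0.   ]), 'joint_torque': array([ 2.0000e-03, -6.2454e+01,  2.5000e-02, -3.9071e+01, -6.1000e-02,
        3.7000e-02,  0.0000e+00]), 'ee_pos': array([ 0.212, -0.588,  0.247]), 'eef_rot': array([ 0.818, -0.575, -0.001, -0.   ]), 'ft_force': array([-0.922, -0.349, -0.247]), 'torque': array([ 0.034, -0.023,  0.037]), 'width': np.float64(0.087)} 0.025
```

View pics/scene0.png

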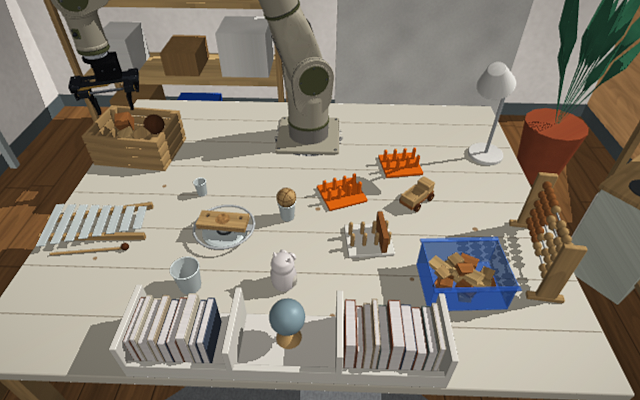

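View pics/top0.png

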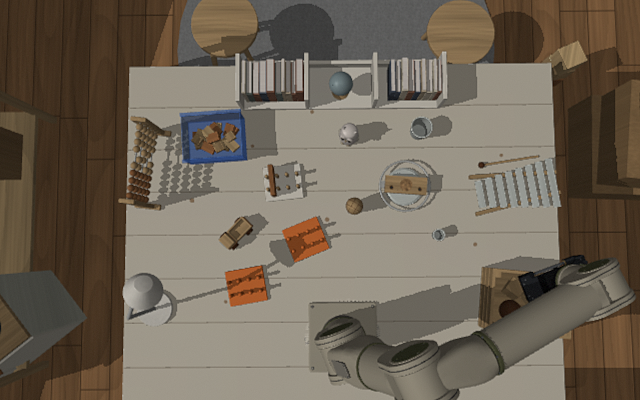

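Run:
```python
from h import *
c=load('top0'); im=c['pixels']
cv2.imwrite('pics/crop0.png',cv2.resize(im[115:245,255:445],None,fx=4.2,fy=4.2,interpolation=cv2.INTER_CUBIC))
v,u=np.mgrid[110:245,255:450]; P=world(c,u.ravel(),v.ravel()); ok=c['z_map'][v.ravel(),u.ravel()]>0
hsv=cv2.cvtColor(im,cv2.COLOR_BGR2HSV)[v.ravel(),u.ravel()]
wood=(hsv[:,1]>70)&(hsv[:,0]<25)&ok
def rect(name,m):
    p=P[m]; (a,b),(w,h),ang=cv2.minAreaRect(p[:,:2].astype(np.float32)); print(name,m.sum(),'c',round(a,4),round(b,4),'size',round(w,3),round(h,3),'ang',round(ang,1),'mean',p.mean(0).round(3),'med z',np.median(p[:,2]).round(3))
U=u.ravel();V=v.ravel()
rect('plate',wood&(U>378)&(U<436)&(V>165)&(V<205)&(P[:,2]>.045))
rect('ball',wood&(U>340)&(U<368)&(V>190)&(V<220)&(P[:,2]>.06))
rect('board',wood&(U>258)&(U<280)&(V>160)&(V<205)&(P[:,2]>.05))
rk=(U>258)&(U<312)&(V>155)&(V<208)
rect('rackfoot',rk&(P[:,2]>.007)&(P[:,2]<.016))
rect('rackall',rk&(P[:,2]>.007))
rect('dowels',rk&(P[:,2]>.04)&(U>281))
rect('hoop',(U>370)&(U<445)&(V>150)&(V<220)&(P[:,2]>.015)&(P[:,2]<.08))
rect('owl',(U>330)&(U<365)&(V>115)&(V<150)&(P[:,2]>.03))
# dowel centroid clusters
m=(rk&(P[:,2]>.045)&(U>255)).reshape(v.shape).astype(np.uint8)
n,l,s,ce=cv2.connectedComponentsWithStats(m)
for i in range(1,n):
    if s[i,4]>2: print('blob',s[i,4],world(c,ce[i,0]+255,ce[i,1]+110,.055)[0].round(4))
print('surface z',np.median(P[:,2]))
```

```text
plate 695 c 0.5129 -0.2161 size 0.142 0.058 ang 86.3 mean [ 0.513 -0.215  0.058] med z 0.058
ball 220 c 0.4411 -0.0397 size 0.053 0.05 ang 89.6 mean [ 0.44  -0.039  0.102] med z 0.102
board 190 c 0.5298 0.2363 size 0.104 0.041 ang 5.6 mean [0.529 0.236 0.07 ] med z 0.072
rackfoot 772 c 0.5335 0.1939 size 0.181 0.178 ang 89.4 mean [0.528 0.195 0.011] med z 0.011
rackall 1302 c 0.4596 0.1768 size 0.35 0.191 ang 10.8 mean [0.527 0.2   0.039] med z 0.014
dowels 48 c 0.4281 0.1278 size 0.285 0.055 ang 21.4 mean [0.508 0.157 0.234] med z 0.056
hoop 1313 c 0.5117 -0.2161 size 0.177 0.177 ang 70.2 mean [ 0.51  -0.214  0.044] med z 0.052
owl 348 c 0.5096 -0.0064 size 0.071 0.418 ang 84.1 mean [ 0.675 -0.022  0.116] med z 0.101
blob 204 [0.5315 0.2386 0.055 ]
blob 10 [0.5526 0.1879 0.055 ]
blob 10 [0.5558 0.154  0.055 ]
blob 11 [0.509  0.1832 0.055 ]
blob 10 [0.5122 0.1501 0.055 ]
blob 10 [0.5052 0.217  0.055 ]
surface z 0.001713692830605004
```

View pics/crop0.png

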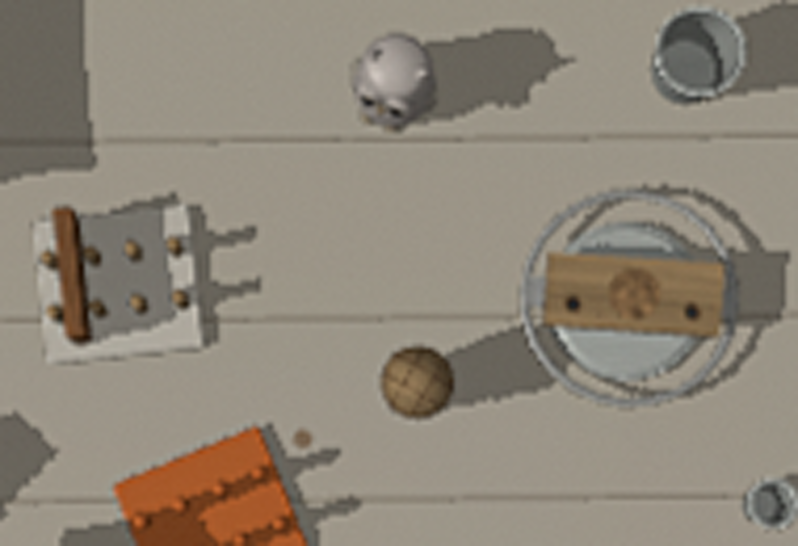

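The scene view shows the plate on the turntable at (222,222), the white dowel rack at (368,237) and the ball at (287,197). In the top crop, the plate's holes lie on its base side, so the plate's x is about world +x with a yaw of -3.7°. The rack's yaw is about 5.5°, with its board on the world +y side. Heights check out: plate top 58 mm, ball top 102–109 mm, dowels about 57 mm.

I'll first move above the plate's +y end with the jaws across its width.

```bash
python3 -m creep '[{"x":0.06,"y":0.08,"z":0.0,"spin":10},{"x":0.12,"y":0.16,"z":0,"spin":20},{"x":0.3,"y":0.417,"z":-0.05,"spin":66.5},{"x":0.304,"y":0.417,"z":-0.05,"spin":66.5},{"x":0.304,"y":0.417,"z":-0.05,"spin":66.5},{"x":0.304,"y":0.417,"z":-0.05,"spin":66.5},{"x":0.304,"y":0.417,"z":-0.05,"spin":66.5},{"x":0.304,"y":0.417,"z":-0.05,"spin":66.5},{"x":0.304,"y":0.417,"z":-0.05,"spin":66.5},{"x":0.304,"y":0.417,"z":-0.05,"spin":66.5}]' 0.087 50
python3 - <<'E'
from h import *
from scipy.spatial.transform import Rotation as Ro
c=shot('wrist','w1'); print(c['K'].tolist(),c['R'].round(3).tolist(),(-c['R'].T@c['t']).round(3))
s=r.read_state(); R=Ro.from_quat(s['eef_rot']).as_matrix(); print(s['ee_pos'],np.degrees(np.arctan2(R[1,0],R[0,0])),R[:,2],s['joint_positions'])
E
```

```text
time: 1.35
ee_pos: [0.5162, -0.1695, 0.1971]
eef_rot: [1.0, -0.031, -0.0, -0.0]
ft_force: [-1.0, -0.1, 0.6]
width: 0.0867
[[309.70691628693146, 0.0, 317.0501754481135], [0.0, 309.70691628693146, 203.97611974370386], [0.0, 0.0, 1.0]] [[0.998, -0.06, -0.001], [-0.058, -0.963, 0.263], [-0.017, -0.263, -0.965]] [ 0.52  -0.097  0.333]
[ 0.51552043 -0.1712512   0.19722778] -3.652509378437374 [-7.9211070e-04  1.1179111e-04 -9.9999968e-01] [ 0.70119294  0.23106482 -0.52855776  1.72288727  0.123259    1.22153256
  0.07807607]
```

View pics/w1.png

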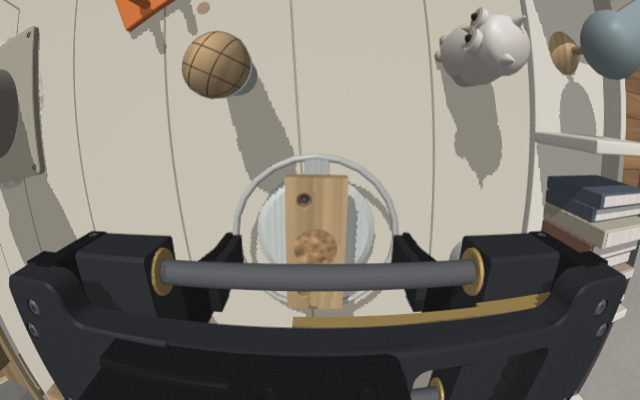

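The wrist view shows the plate between the jaws. Its +y end edge runs from about (285,177) to (349,177), and the pin hole is at (303,200).

```bash
cat >> h.py <<'E'
def fish(c,u,v,z):
    K,R,t=c['K'],c['R'],c['t']; p=np.stack([np.atleast_1d(u)-K[0,2],np.atleast_1d(v)-K[1,2]],1).astype(float)
    rr=np.hypot(*p.T); th=rr/K[0,0]; d=np.c_[p/rr[:,None]*np.sin(th)[:,None],np.cos(th)]
    o=-R.T@t; w=d@R
    return o+w*((z-o[2])/w[:,2])[:,None]
E
python3 - <<'E'
from h import *
c=load('w1'); print(fish(c,[285,349,303],[177,177,200],.058).round(4))
im=c['pixels'];hsv=cv2.cvtColor(im,cv2.COLOR_BGR2HSV)
m=((hsv[:,:,1]>70)&(hsv[:,:,0]<25)).astype(np.uint8); m[:150]=0;m[225:]=0;m[:,:270]=0;m[:,370:]=0
v,u=np.nonzero(m); P=fish(c,u,v,.058); print((cv2.minAreaRect(P[:,:2].astype(np.float32))), P.min(0),P.max(0))
E
```

```text
[[ 0.4881 -0.1448  0.058 ]
 [ 0.5458 -0.1483  0.058 ]
 [ 0.5028 -0.1672  0.058 ]]
((0.5146394968032837, -0.16760726273059845), (0.04757203161716461, 0.056985776871442795), 86.23637390136719) [ 0.48509893 -0.19282505  0.058     ] [ 0.54399008 -0.14221444  0.058     ]
```

Wrist and top views agree to 1–2 mm: the plate's middle is at about (0.5125, -0.216). I'll descend and grip.

```bash
python3 -m creep '[{"z":-0.05},{"z":-0.1},{"z":-0.13},{"z":-0.142},{"z":-0.142}]' 0.087 50
python3 -m creep '[{"z":0},{"z":0},{"z":0},{"z":0},{"z":0}]' 0.04 50
```

```text
invalid input at $[0]: expected keys x, y, z, spin
invalid input at $[0]: expected keys x, y, z, spin
```

```bash
python3 -m creep '[{"x":0,"y":0,"z":-0.05,"spin":0},{"x":0,"y":0,"z":-0.1,"spin":0},{"x":0,"y":0,"z":-0.13,"spin":0},{"x":0,"y":0,"z":-0.142,"spin":0},{"x":0,"y":0,"z":-0.142,"spin":0}]' 0.087 50
python3 -m creep '[{"x":0,"y":0,"z":0,"spin":0},{"x":0,"y":0,"z":0,"spin":0},{"x":0,"y":0,"z":0,"spin":0},{"x":0,"y":0,"z":0,"spin":0},{"x":0,"y":0,"z":0,"spin":0}]' 0.04 50
```

```text
time: 2.02
ee_pos: [0.5155, -0.1721, 0.0557]
eef_rot: [0.999, -0.033, -0.0, 0.0]
ft_force: [0.7, 0.1, -0.0]
width: 0.0865
time: 2.65
ee_pos: [0.516, -0.1711, 0.056]
eef_rot: [0.999, -0.032, 0.0, 0.0]
ft_force: [-2.0, -0.0, 6.2]
width: 0.0573
```

```bash
python3 -m creep '[{"x":0,"y":0,"z":0.006,"spin":0},{"x":0,"y":0,"z":0.014,"spin":0},{"x":0,"y":0,"z":0.024,"spin":0},{"x":0,"y":0,"z":0.04,"spin":0},{"x":0,"y":0,"z":0.065,"spin":0},{"x":0,"y":0,"z":0.095,"spin":0},{"x":0,"y":0,"z":0.125,"spin":0},{"x":0,"y":0,"z":0.155,"spin":0},{"x":0,"y":0,"z":0.175,"spin":0},{"x":0,"y":0,"z":0.18,"spin":0}]' 0.04 50
python3 - <<'E'
from h import *
c=shot('scene','s1'); cv2.imwrite('pics/s1c.png',cv2.resize(c['pixels'][80:280,130:400],None,fx=2.5,fy=2.5))
E
```

```text
time: 3.9
ee_pos: [0.5164, -0.171, 0.2376]
eef_rot: [0.999, -0.032, 0.001, 0.001]
ft_force: [-0.2, 0.3, -2.0]
width: 0.0577
```

View pics/s1c.png

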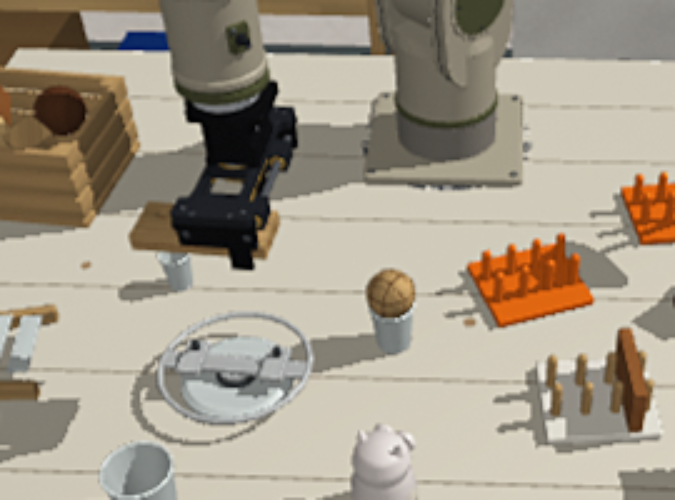

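The crop shows the plate held level in the jaws at (205,235), with the turntable's bare pins at (195,347) and (273,352). I'll relax the grip so the far end swings down.

```bash
python3 -m creep '[{"x":0,"y":0,"z":0,"spin":0},{"x":0,"y":0,"z":0,"spin":0},{"x":0,"y":0,"z":0,"spin":0},{"x":0,"y":0,"z":0,"spin":0}]' 0.04 3
cat > meas.py <<'E'
import sys
from h import *
# plate side line in scene view via depth: wood points near the tool
def plate_pts(name,save,zmin=.04,rad=.17):
    c=shot(name,save); s=r.read_state(); p=s['ee_pos']
    hsv=cv2.cvtColor(c['pixels'],cv2.COLOR_BGR2HSV); z=c['z_map']
    v,u=np.nonzero((hsv[:,:,1]>60)&(hsv[:,:,0]<25)&(z>0)); P=world(c,u,v)
    k=(np.linalg.norm(P-p,axis=1)<rad)&(P[:,2]>zmin); return c,P[k],s
if __name__=='__main__':
    c,P,s=plate_pts('scene',sys.argv[1])
    P=P[P[:,2]<s['ee_pos'][2]+.07]
    q=P[:,1:]; m=np.median(q,0); w,V=np.linalg.eigh(np.cov((q-m).T)); d=V[:,1]
    print(len(P),'n; y',P[:,1].min().round(3),P[:,1].max().round(3),'z',P[:,2].min().round(3),P[:,2].max().round(3),'x',P[:,0].min().round(3),P[:,0].max().round(3),'axis(y,z)',d.round(3),'angle',np.degrees(np.arctan2(d[1],d[0])).round(1))
    print(s['ee_pos'].round(4),s['ft_force'].round(2),s['width'].round(4))
E
python3 meas.py s2
```

```text
time: 4.45
ee_pos: [0.5158, -0.1709, 0.2353]
eef_rot: [0.999, -0.032, -0.0, -0.0]
ft_force: [-0.3, -0.0, -1.6]
width: 0.0582
632 n; y -0.198 -0.129 z 0.108 0.304 x 0.479 0.599 axis(y,z) [-0.102  0.995] angle 95.9Traceback (most recent call last):
  File "meas.py", line 14, in <module>
    print(s['ee_pos'].round(4),s['ft_force'].round(2),s['width'].round(4))
                                                      ^^^^^^^^^^^^^^^^
AttributeError: 'float' object has no attribute 'round'
```

```bash
sed -i "s/s\['width'\].round(4)/s['width']/" meas.py
python3 -m creep '[{"x":0,"y":0,"z":0,"spin":0},{"x":0,"y":0,"z":0,"spin":0},{"x":0,"y":0,"z":0,"spin":0}]' 0.04 3
python3 -m creep '[{"x":0,"y":0,"z":0,"spin":0},{"x":0,"y":0,"z":0,"spin":0}]' 0.04 30
python3 meas.py s3; python3 -c "
from h import *
c=load('s3'); cv2.imwrite('pics/s3c.png',cv2.resize(c['pixels'][110:260,150:350],None,fx=3,fy=3))"
```

```text
time: 4.88
ee_pos: [0.5159, -0.171, 0.2356]
eef_rot: [0.999, -0.032, 0.0, 0.0]
ft_force: [-0.4, -0.1, -1.8]
width: 0.0582
time: 5.12
ee_pos: [0.5159, -0.171, 0.2356]
eef_rot: [0.999, -0.032, 0.0, -0.0]
ft_force: [0.2, 0.4, -0.9]
width: 0.0582
489 n; y -0.198 -0.13 z 0.099 0.304 x 0.475 0.582 axis(y,z) [0.125 0.992] angle 82.8
[ 0.5159 -0.171   0.2356] [ 0.1   0.47 -1.7 ] 0.057767175196177266
```

View pics/s3c.png

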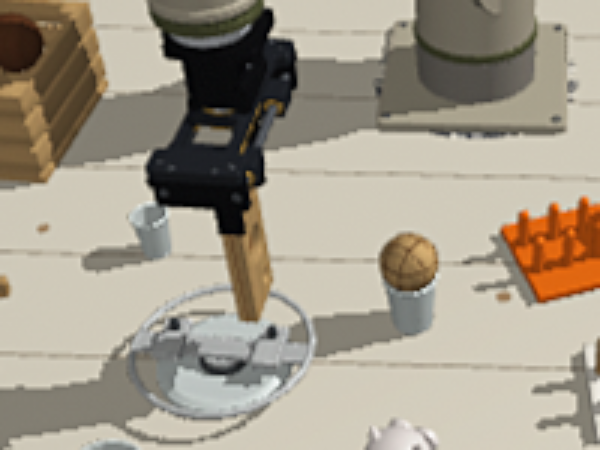

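The crop shows the plate hanging end-down from the jaws, bottom at about (250,320) and dished face to the right (+y). I'll measure its lean.

```bash
cat > lean.py <<'E'
import sys
from h import *
def lean(c,lo,hi,box):
    hsv=cv2.cvtColor(c['pixels'],cv2.COLOR_BGR2HSV); z=c['z_map']
    m=(hsv[:,:,1]>60)&(hsv[:,:,0]<25)&(z>0); v,u=np.nonzero(m); P=world(c,u,v)
    k=(P[:,2]>lo)&(P[:,2]<hi)&(abs(P[:,0]-box[0])<.06)&(abs(P[:,1]-box[1])<.06); P=P[k];v=v[k]
    rows=[(P[v==a][:,1].min(),P[v==a][:,1].max(),P[v==a][:,2].mean()) for a in np.unique(v)]
    A=np.array(rows); 
    for i,n in((0,'left'),(1,'right')): 
        f=np.polyfit(A[:,2],A[:,i],1); print(n,'dy/dz',f[0].round(3),'deg',np.degrees(np.arctan(f[0])).round(1),'y at mid',A[:,i].mean().round(4))
    # face toward +y: points with x well behind
    f=P[P[:,0]<P[:,0].max()-.012]; M=np.c_[f[:,0],f[:,2],np.ones(len(f))]; s=np.linalg.lstsq(M,f[:,1],rcond=None)[0]; print('face y=',s.round(3),len(f),'lean',np.degrees(np.arctan(s[1])).round(1),'yaw',np.degrees(np.arctan(s[0])).round(1),'zmin',P[:,2].min().round(3),'x',P[:,0].min().round(3),P[:,0].max().round(3))
if __name__=='__main__':
    c=load(sys.argv[1]); p=r.read_state()['ee_pos']; lean(c,float(sys.argv[2]),float(sys.argv[3]),p)
E
python3 lean.py s3 .1 .2
```

```text
left dy/dz 0.175 deg 9.9 y at mid -0.179
right dy/dz 0.027 deg 1.5 y at mid -0.1647
face y= [-0.043 -0.021 -0.142] 178 lean -1.2 yaw -2.4 zmin 0.1 x 0.487 0.548
```

```bash
python3 -m creep '[{"x":0.001,"y":0.01,"z":0.01,"spin":0},{"x":0.002,"y":0.035,"z":0.02,"spin":1},{"x":0.003,"y":0.075,"z":0.02,"spin":2},{"x":0.005,"y":0.12,"z":0.02,"spin":3},{"x":0.007,"y":0.17,"z":0.02,"spin":4},{"x":0.008,"y":0.22,"z":0.02,"spin":5},{"x":0.01,"y":0.27,"z":0.02,"spin":6},{"x":0.011,"y":0.315,"z":0.02,"spin":7},{"x":0.012,"y":0.348,"z":0.01,"spin":8},{"x":0.013,"y":0.366,"z":0.0,"spin":9.2},{"x":0.0132,"y":0.3735,"z":-0.01,"spin":9.2},{"x":0.0132,"y":0.3735,"z":-0.02,"spin":9.2}]' 0.04 30
python3 - <<'E'
from h import *
c=shot('scene','s4'); w=shot('wrist','w4'); t=shot('top','t4')
a=cv2.resize(c['pixels'][170:280,310:420],(400,400)); b=cv2.resize(w['pixels'][120:320,220:420],(400,400))
cv2.imwrite('pics/m4.png',np.hstack([a,b]))
E
python3 lean.py s4 .085 .18
```

```text
time: 6.68
ee_pos: [0.5291, 0.2021, 0.2149]
eef_rot: [0.999, 0.048, -0.0, 0.0]
ft_force: [0.4, -1.1, -1.7]
width: 0.0576
left dy/dz -0.082 deg -4.7 y at mid 0.1896
right dy/dz -0.141 deg -8.0 y at mid 0.2039
face y= [ 0.093 -0.015  0.142] 82 lean -0.8 yaw 5.3 zmin 0.085 x 0.502 0.563
```

View pics/m4.png

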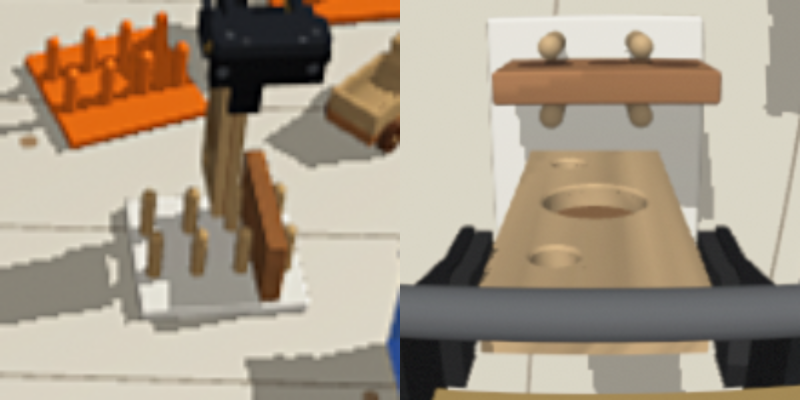

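The left panel shows the plate's lower end over the middle slot. The right panel shows the dished face, the bottom edge from (527,152) to (660,152), and the board with its dowels beyond it. I'll compute where that bottom edge lies and where the +17 dowels are.

Run:
```python
from h import *
c=load('w4'); K,R,t=c['K'],c['R'],c['t']; o=-R.T@t; print('cam',o.round(4))
def ray(u,v):
    p=np.array([u-K[0,2],v-K[1,2]]); rr=np.hypot(*p); th=rr/K[0,0]; return R.T@np.r_[p/rr*np.sin(th),np.cos(th)]
f=lambda X,Y:(220+(X-400)/2,120+Y/2)
def width(a,b):
    da,db=ray(*f(*a)),ray(*f(*b)); 
    L=.058/np.linalg.norm(da-db); return o+L*(da+db)/2,L
print('bottom edge',width((527,152),(660,152)))
for z in (.095,.1,.105): print(z,fish(c,*f(593.5,152),z).round(4))
z=c['z_map']; print('zmap near edge',z[192:204:2,316])
# yellowish dowels of +17: ground positions
for p in((552,108),(640,108),(552,45),(640,45)): print(p,fish(c,*f(*p),.058).round(4))
cv2.imwrite('pics/t4c.png',cv2.resize(load('t4')['pixels'][150:215,250:330],None,fx=6,fy=6,interpolation=cv2.INTER_CUBIC))
t=load('t4');v,u=np.mgrid[150:215,255:330];P=world(t,u.ravel(),v.ravel());m=((P[:,2]>.045)&(P[:,2]<.066)).reshape(v.shape).astype(np.uint8)
n,l,s,ce=cv2.connectedComponentsWithStats(m)
for i in range(1,n):
    if s[i,4]>3: print(s[i,4],world(t,ce[i,0]+255,ce[i,1]+150,.055)[0].round(4))
```

```text
cam [0.5217 0.2738 0.3492]
bottom edge (array([0.52707493, 0.209411  , 0.0879821 ]), np.float64(0.27066986376723823))
0.095 [[0.5269 0.2111 0.095 ]]
0.1 [[0.5268 0.2123 0.1   ]]
0.105 [[0.5267 0.2136 0.105 ]]
zmap near edge [0.3471613  0.34743097 0.27757615 0.2692439  0.26680937 0.25950125]
(552, 108) [[0.5059 0.2216 0.058 ]]
(640, 108) [[0.5477 0.2257 0.058 ]]
(552, 45) [[0.5034 0.2517 0.058 ]]
(640, 45) [[0.5445 0.2556 0.058 ]]
```

Bottom edge at y≈0.2105, z≈0.09, so the plate hangs plumb. The +51 dowels fall at (0.524, 0.2537) against a predicted (0.5242, 0.2533). I'll lower it into the slot.

```bash
python3 -m creep '[{"x":0,"y":0.0003,"z":-0.012,"spin":0},{"x":0,"y":0.0003,"z":-0.024,"spin":0},{"x":0,"y":0.0003,"z":-0.032,"spin":0},{"x":0,"y":0.0003,"z":-0.039,"spin":0},{"x":0,"y":0.0003,"z":-0.046,"spin":0},{"x":0,"y":0.0003,"z":-0.053,"spin":0},{"x":0,"y":0.0003,"z":-0.06,"spin":0},{"x":0,"y":0.0003,"z":-0.065,"spin":0},{"x":0,"y":0.0003,"z":-0.07,"spin":0},{"x":0,"y":0.0003,"z":-0.07,"spin":0}]' 0.04 10
python3 -m creep '[{"x":0,"y":0,"z":-0.002,"spin":0},{"x":0,"y":0,"z":-0.004,"spin":0},{"x":0,"y":0,"z":-0.006,"spin":0},{"x":0,"y":0,"z":-0.007,"spin":0},{"x":0,"y":0,"z":-0.007,"spin":0}]' 0.04 10
```

```text
time: 8.07
ee_pos: [0.5292, 0.2033, 0.1461]
eef_rot: [0.999, 0.048, 0.0, -0.0]
ft_force: [-1.1, -1.0, 3.7]
width: 0.0578
time: 8.7
ee_pos: [0.5293, 0.2035, 0.14]
eef_rot: [0.999, 0.048, 0.001, -0.0]
ft_force: [-4.9, -0.5, 11.6]
width: 0.0578
```

```bash
python3 - <<'E'
from h import *
c=shot('scene','s5'); w=shot('wrist','w5')
a=cv2.resize(c['pixels'][190:265,330:405],(400,400),interpolation=cv2.INTER_CUBIC); b=cv2.resize(w['pixels'][120:320,220:420],(400,400))
cv2.imwrite('pics/m5.png',np.hstack([a,b]))
E
python3 lean.py s5 .08 .12
```

```text
left dy/dz -0.141 deg -8.0 y at mid 0.1917
right dy/dz -0.342 deg -18.9 y at mid 0.2068
face y= [-0.024 -0.394  0.245] 20 lean -21.5 yaw -1.4 zmin 0.08 x 0.511 0.563
```

View pics/m5.png

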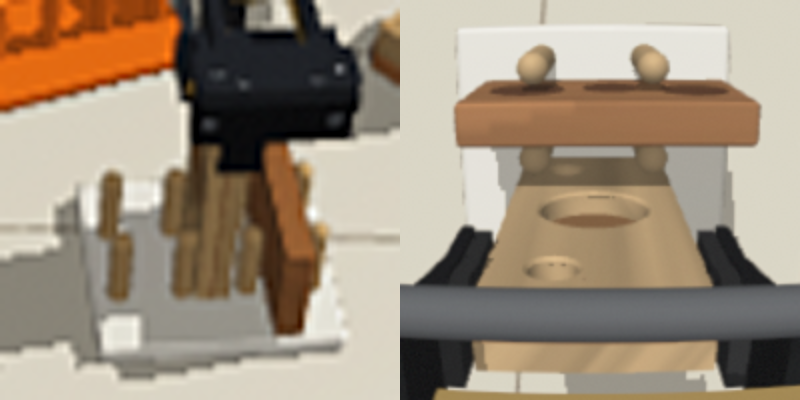

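The plate stands in the middle slot. Left panel: its foot is between the dowels at (210,295). Right panel: dish facing +y. I'll release it and grip again lower, nearer the middle.

```bash
python3 -m creep '[{"x":0,"y":0,"z":0,"spin":0},{"x":0,"y":0,"z":0.0,"spin":0},{"x":0,"y":0,"z":0,"spin":0},{"x":0,"y":0,"z":0,"spin":0}]' 0.08 10
python3 -m creep '[{"x":0,"y":0,"z":-0.008,"spin":0},{"x":0,"y":0,"z":-0.016,"spin":0},{"x":0,"y":0,"z":-0.023,"spin":0},{"x":0,"y":0,"z":-0.023,"spin":0}]' 0.08 10
python3 -m creep '[{"x":0,"y":0,"z":0,"spin":0},{"x":0,"y":0,"z":0.0,"spin":0},{"x":0,"y":0,"z":0,"spin":0},{"x":0,"y":0,"z":0,"spin":0}]' 0.04 15
```

```text
time: 9.3
ee_pos: [0.5291, 0.2027, 0.1384]
eef_rot: [0.999, 0.048, -0.0, 0.0]
ft_force: [0.7, 0.2, 0.1]
width: 0.0792
time: 9.8
ee_pos: [0.5287, 0.2026, 0.1148]
eef_rot: [0.999, 0.048, -0.001, 0.0]
ft_force: [-0.2, 0.3, -0.3]
width: 0.0801
time: 10.3
ee_pos: [0.5291, 0.2029, 0.1158]
eef_rot: [0.999, 0.048, 0.0, -0.0]
ft_force: [-0.7, -0.0, 0.9]
width: 0.058
```

```bash
python3 -m creep '[{"x":0,"y":0,"z":0.008,"spin":0},{"x":0,"y":0,"z":0.02,"spin":0},{"x":0,"y":0,"z":0.028,"spin":0},{"x":0,"y":0,"z":0.03,"spin":0}]' 0.04 10
python3 -m creep '[{"x":0.0005,"y":-0.006,"z":0.0,"spin":0},{"x":0.0015,"y":-0.015,"z":0.001,"spin":0},{"x":0.0024,"y":-0.025,"z":0.001,"spin":0},{"x":0.0035,"y":-0.0365,"z":-0.001,"spin":0},{"x":0.0046,"y":-0.0473,"z":-0.004,"spin":0},{"x":0.0056,"y":-0.058,"z":-0.009,"spin":0},{"x":0.0065,"y":-0.0677,"z":-0.015,"spin":0},{"x":0.0073,"y":-0.0765,"z":-0.022,"spin":0},{"x":0.0081,"y":-0.0845,"z":-0.03,"spin":0},{"x":0.0081,"y":-0.0845,"z":-0.03,"spin":0}]' 0.04 10
python3 - <<'E'
from h import *
c=shot('scene','s6'); w=shot('wrist','w6')
a=cv2.resize(c['pixels'][170:270,300:400],(400,400),interpolation=cv2.INTER_CUBIC); b=cv2.resize(w['pixels'][60:320,190:450],(400,400))
cv2.imwrite('pics/m6.png',np.hstack([a,b]))
E
```

```text
time: 10.8
ee_pos: [0.5294, 0.2029, 0.1465]
eef_rot: [0.999, 0.048, 0.001, -0.0]
ft_force: [1.0, -0.5, -1.7]
width: 0.058
time: 12.05
ee_pos: [0.5369, 0.1171, 0.1147]
eef_rot: [0.999, 0.047, -0.001, 0.0]
ft_force: [-0.1, -0.2, -1.6]
width: 0.0578
```

View pics/m6.png

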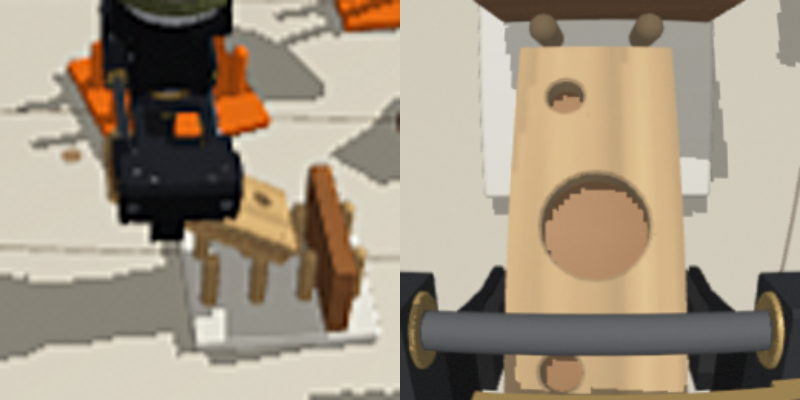

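The view shows the plate tilting over the -17 dowels, dish up, with its +y end resting near (270,235) in the left panel. I'll continue the arc to level on the dowel tops, then clamp firmly.

```bash
python3 -m creep '[{"x":0.0006,"y":-0.0065,"z":-0.009,"spin":0},{"x":0.0011,"y":-0.0115,"z":-0.019,"spin":0},{"x":0.0014,"y":-0.0155,"z":-0.028,"spin":0},{"x":0.0017,"y":-0.018,"z":-0.036,"spin":0},{"x":0.0018,"y":-0.019,"z":-0.041,"spin":0},{"x":0.0018,"y":-0.019,"z":-0.043,"spin":0},{"x":0.0018,"y":-0.019,"z":-0.043,"spin":0}]' 0.04 10
python3 -m creep '[{"x":0,"y":0,"z":0,"spin":0},{"x":0,"y":0,"z":0,"spin":0}]' 0.04 55
```

```text
time: 13.02
ee_pos: [0.539, 0.0992, 0.0726]
eef_rot: [0.999, 0.048, 0.0, 0.0]
ft_force: [-0.5, 0.8, -1.6]
width: 0.058
time: 13.28
ee_pos: [0.539, 0.0994, 0.0727]
eef_rot: [0.999, 0.048, 0.0, -0.0]
ft_force: [0.0, -1.1, -1.1]
width: 0.0571
```

```bash
cat > tilt.py <<'E'
import sys
from h import *
c=shot('wrist',sys.argv[1]); K,R,t=c['K'],c['R'],c['t']
hsv=cv2.cvtColor(c['pixels'],cv2.COLOR_BGR2HSV); z=c['z_map']
v,u=np.nonzero((hsv[:,:,1]>60)&(hsv[:,:,0]<25)&(z>0)); k=(u>230)&(u<400)&(v>40)&(v<320); u,v=u[k],v[k]
p=np.stack([u-K[0,2],v-K[1,2]],1); rr=np.hypot(*p.T)+1e-9; th=rr/K[0,0]
P=(np.c_[p/rr[:,None]*np.tan(th)[:,None],np.ones(len(u))]*z[v,u][:,None]-t)@R
s=r.read_state(); T=s['ee_pos']; q=s['eef_rot']; a=2*np.arctan2(q[1],q[0])
D=P-T; X=D[:,0]*np.cos(a)+D[:,1]*np.sin(a); Y=-D[:,0]*np.sin(a)+D[:,1]*np.cos(a); Z=P[:,2]
k=(abs(X)<.04)&(Y>-.06)&(Y<.12)&(abs(Z-T[2])<.06); X,Y,Z,u,v=X[k],Y[k],Z[k],u[k],v[k]
M=np.c_[X,Y,np.ones(len(X))]; w=np.ones(len(X),bool)
for _ in range(6): f=np.linalg.lstsq(M[w],Z[w],rcond=None)[0]; e=Z-M@f; w=abs(e)<max(.002,1.5*np.median(abs(e)))
print('plane deg: along x',np.degrees(np.arctan(f[0])).round(2),'along y',np.degrees(np.arctan(f[1])).round(2),'z at TCP',f[2].round(4),'tcp z',T[2].round(4),'n',w.sum())
print('X',np.percentile(X[w],[.5,99.5]).round(4),'Y',np.percentile(Y[w],[.5,99.5]).round(4))
# +y end edge & rect from mask of inliers (tool frame) 
mid=w&(abs(X)<.02); print('end Y',np.percentile(Y[mid],99.8).round(4))
# dish by hough-free: pixels inside plate outline lying below the plane
d=(~w)&(e<-.003)&(Y>.0)&(Y<.06)&(abs(X)<.022); print('dish centre',((X[d].min()+X[d].max())/2).round(4),((Y[d].min()+Y[d].max())/2).round(4),'span',np.ptp(X[d]).round(4),np.ptp(Y[d]).round(4)) if d.sum() else None
E
python3 tilt.py w7
```

```text
plane deg: along x 0.04 along y 0.98 z at TCP 0.0736 tcp z 0.0727 n 23323
X [-0.0292  0.0282] Y [-0.0251  0.099 ]
end Y 0.0992
dish centre -0.0005 0.0286 span 0.036 0.0349
```

The plate is level within 1°, and its centre is 29 mm along +y from the TCP. Next I'll locate the bare pins in the earlier top and scene images, where the turntable was uncovered.

Run:
```python
from h import *
t=load('t4'); s=load('s4')
def proj(c,X): x=c['R']@X+c['t']; return (c['K']@x/x[2])[:2]
a=np.radians(-3.65); c0=np.array([.5129,-.2162]); 
tiles=[]
for sy in(48,-48):
    l=np.array([-.011,sy/1000]); X=np.r_[c0+[np.cos(a)*l[0]-np.sin(a)*l[1],np.sin(a)*l[0]+np.cos(a)*l[1]],.047]
    for n,c in(('top',t),('scene',s)):
        p=proj(c,X); g=cv2.cvtColor(c['pixels'],cv2.COLOR_BGR2GRAY).astype(float); x0,y0=np.round(p).astype(int)
        w=g[y0-7:y0+8,x0-7:x0+8]; m=w<np.percentile(w,50)*.55
        nn,lab,st,ce=cv2.connectedComponentsWithStats(m.astype(np.uint8))
        print(sy,n,'pred',p.round(1),X.round(4),[(st[i,4],(ce[i]+[x0-7,y0-7]).round(2),world(c,*(ce[i]+[x0-7,y0-7]),.047)[0].round(4)) for i in range(1,nn) if st[i,4]>3])
for nm in('t4',):
    cv2.imwrite('pics/pin.png',np.hstack([cv2.resize(t['pixels'][160:210,380:436],(400,357),interpolation=cv2.INTER_CUBIC),cv2.resize(s['pixels'][190:265,185:269],(400,357),interpolation=cv2.INTER_CUBIC)]))
```

```text
48 top pred [390.8 187.5] [ 0.505  -0.1676  0.047 ] [(np.int32(7), array([391., 187.]), array([ 0.5066, -0.1682,  0.047 ]))]
48 scene pred [240.2 220.3] [ 0.505  -0.1676  0.047 ] [(np.int32(12), array([240. , 220.5]), array([ 0.5058, -0.1681,  0.047 ]))]
-48 top pred [419.2 189.1] [ 0.4989 -0.2634  0.047 ] [(np.int32(6), array([419.17, 188.83]), array([ 0.4997, -0.2634,  0.047 ]))]
-48 scene pred [207.6 217.9] [ 0.4989 -0.2634  0.047 ] [(np.int32(13), array([207.62, 217.77]), array([ 0.4982, -0.2637,  0.047 ]))]
```

View pics/pin.png

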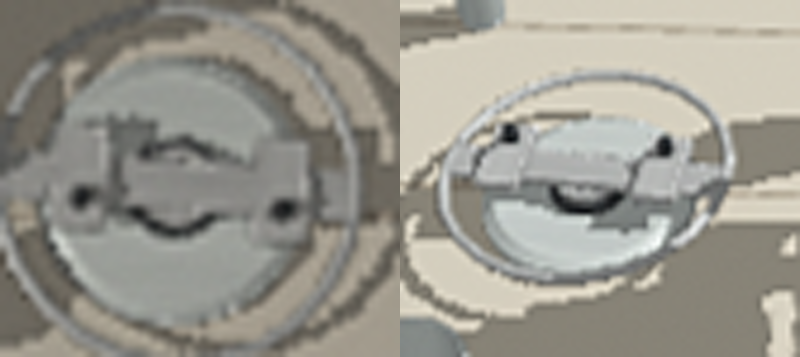

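The pins are at (80,197)/(285,210) in the left panel and (510,132)/(663,147) in the right. Both views put them within 1 mm of prediction, giving a seat centre of (0.5132, -0.2163) and a yaw of about -3.9°. I'll carry the plate over.

```bash
python3 -m creep '[{"x":0,"y":0,"z":0.01,"spin":0},{"x":0,"y":-0.005,"z":0.035,"spin":0},{"x":-0.002,"y":-0.02,"z":0.065,"spin":0},{"x":-0.004,"y":-0.05,"z":0.085,"spin":-1},{"x":-0.008,"y":-0.09,"z":0.09,"spin":-2},{"x":-0.012,"y":-0.135,"z":0.09,"spin":-3},{"x":-0.016,"y":-0.18,"z":0.09,"spin":-4},{"x":-0.019,"y":-0.225,"z":0.09,"spin":-6},{"x":-0.022,"y":-0.27,"z":0.09,"spin":-7},{"x":-0.025,"y":-0.31,"z":0.08,"spin":-8.5},{"x":-0.027,"y":-0.335,"z":0.06,"spin":-9.4},{"x":-0.0278,"y":-0.3446,"z":0.04,"spin":-9.4}]' 0.04 55
python3 -m creep '[{"x":0,"y":0,"z":-0.01,"spin":0},{"x":0,"y":0,"z":-0.014,"spin":0},{"x":0,"y":0,"z":-0.014,"spin":0}]' 0.04 55
python3 tilt.py w8
python3 - <<'E'
from h import *
c=shot('scene','s8'); s=r.read_state(); print(s['ee_pos'],np.degrees(2*np.arctan2(s['eef_rot'][1],s['eef_rot'][0])))
E
```

```text
time: 14.82
ee_pos: [0.5108, -0.2462, 0.1112]
eef_rot: [0.999, -0.035, -0.0, -0.0]
ft_force: [-0.9, -0.2, -1.3]
width: 0.0572
time: 15.2
ee_pos: [0.5116, -0.2441, 0.0987]
eef_rot: [0.999, -0.033, 0.0, -0.0]
ft_force: [1.4, 0.4, -1.2]
width: 0.0575
plane deg: along x 0.05 along y 1.0 z at TCP 0.0997 tcp z 0.0991 n 23304
X [-0.0294  0.0279] Y [-0.0249  0.0994]
end Y 0.0996
dish centre -0.0005 0.0288 span 0.0363 0.035
[ 0.51174401 -0.24470649  0.09921254] -3.8239888654432677
```

```bash
python3 -m creep '[{"x":0,"y":-0.0005,"z":-0.01,"spin":0},{"x":0,"y":-0.0005,"z":-0.02,"spin":0},{"x":0,"y":-0.0005,"z":-0.027,"spin":0},{"x":0,"y":-0.0005,"z":-0.032,"spin":0},{"x":0,"y":-0.0005,"z":-0.036,"spin":0},{"x":0,"y":-0.0005,"z":-0.036,"spin":0}]' 0.04 55
```

```text
time: 16.05
ee_pos: [0.511, -0.2458, 0.0623]
eef_rot: [0.999, -0.034, -0.0, -0.0]
ft_force: [-0.7, -0.6, -1.9]
width: 0.0569
```

```bash
python3 -m creep '[{"x":0,"y":0,"z":-0.002,"spin":0},{"x":0,"y":0,"z":-0.004,"spin":0},{"x":0,"y":0,"z":-0.006,"spin":0},{"x":0,"y":0,"z":-0.0065,"spin":0},{"x":0,"y":0,"z":-0.0065,"spin":0}]' 0.04 55
```

```text
time: 16.68
ee_pos: [0.5111, -0.2459, 0.056]
eef_rot: [0.999, -0.034, -0.0, -0.0]
ft_force: [-1.8, -0.5, -0.5]
width: 0.0577
```

```bash
python3 -m creep '[{"x":0,"y":0,"z":-0.001,"spin":0},{"x":0,"y":0,"z":-0.0015,"spin":0},{"x":0,"y":0,"z":-0.0015,"spin":0}]' 0.04 5
python3 -m creep '[{"x":0,"y":0,"z":0,"spin":0},{"x":0,"y":0,"z":0,"spin":0},{"x":0,"y":0,"z":0,"spin":0},{"x":0,"y":0,"z":0,"spin":0}]' 0.082 5
python3 -m creep '[{"x":0,"y":0,"z":0.02,"spin":0},{"x":0,"y":0,"z":0.05,"spin":0},{"x":0,"y":0,"z":0.09,"spin":0},{"x":0,"y":0,"z":0.11,"spin":0},{"x":0,"y":0,"z":0.11,"spin":0}]' 0.082 5
python3 tilt.py w9
```

```text
time: 17.05
ee_pos: [0.5112, -0.2459, 0.055]
eef_rot: [0.999, -0.034, 0.0, 0.0]
ft_force: [-4.9, 0.2, 5.8]
width: 0.0576
time: 17.55
ee_pos: [0.5112, -0.2458, 0.0545]
eef_rot: [0.999, -0.034, 0.0, -0.0]
ft_force: [-0.2, -0.6, 0.2]
width: 0.0805
time: 18.18
ee_pos: [0.5123, -0.2461, 0.1674]
eef_rot: [0.999, -0.034, 0.002, 0.001]
ft_force: [0.5, -0.3, -0.8]
width: 0.0822
plane deg: along x 0.0 along y 0.0 z at TCP 0.0 tcp z 0.1657 n 0
  return _methods._mean(a, axis=axis, dtype=dtype,
  ret = ret.dtype.type(ret / rcount)
Traceback (most recent call last):
  File "tilt.py", line 14, in <module>
    print('X',np.percentile(X[w],[.5,99.5]).round(4),'Y',np.percentile(Y[w],[.5,99.5]).round(4))
              ~~~~~~~~~~~~~^^^^^^^^^^^^^^^^
IndexError: index -1 is out of bounds for axis 0 with size 0
```

```bash
sed -i 's/(abs(Z-T\[2\])<.06)/(Z>.035)\&(Z<.075)/' tilt.py; python3 tilt.py w9
```

```text
plane deg: along x 0.0 along y 0.04 z at TCP 0.0565 tcp z 0.1647 n 9891
X [-0.0291  0.0279] Y [-0.0393  0.0989]
end Y 0.099
dish centre -0.001 0.0289 span 0.0357 0.0352
```

Run:
```python
from h import *
# ball: wrist view circle, and scene view, vs top0
c=load('w9'); hsv=cv2.cvtColor(c['pixels'],cv2.COLOR_BGR2HSV)
m=((hsv[:,:,1]>70)&(hsv[:,:,0]<25)).astype(np.uint8); m=cv2.morphologyEx(m,cv2.MORPH_CLOSE,np.ones((5,5)))
n,l,s,ce=cv2.connectedComponentsWithStats(m)
for i in range(1,n):
    if 800<s[i,4]<6000: print('wrist blob',s[i],ce[i].round(1),fish(c,*ce[i],.08).round(4))
for nm in('top0','scene0','s4'):
    c=load(nm); hsv=cv2.cvtColor(c['pixels'],cv2.COLOR_BGR2HSV); m=((hsv[:,:,1]>70)&(hsv[:,:,0]<25)).astype(np.uint8)
    a=(slice(190,222),slice(338,372)) if nm=='top0' else (slice(180,215),slice(270,304))
    w=cv2.morphologyEx(m[a],cv2.MORPH_CLOSE,np.ones((3,3))); n,l,s,ce=cv2.connectedComponentsWithStats(w); i=1+s[1:,4].argmax()
    (x,y),rad=cv2.minEnclosingCircle(np.argwhere(l==i)[:,::-1].astype(np.float32)); p=np.array([x+a[1].start,y+a[0].start]); q=ce[i]+[a[1].start,a[0].start]
    print(nm,p.round(1),q.round(1),rad,world(c,*p,.08)[0].round(4),world(c,*q,.08)[0].round(4))
```

```text
wrist blob [ 566  163   67   38 1248] [597.8 180.7] [[ 0.7994 -0.2286  0.08  ]]
wrist blob [ 282  293  266   36 3210] [419.9 314.7] [[ 0.5978 -0.3437  0.08  ]]
wrist blob [   0  339   65   61 1757] [ 29.3 376.8] [[-0.0136 -0.5139  0.08  ]]
top0 [354.  205.5] [354.  205.5] 8.381627082824707 [ 0.442  -0.0403  0.08  ] [ 0.4419 -0.0405  0.08  ]
scene0 [286. 197.] [286. 197.] 9.486932754516602 [ 0.4368 -0.0402  0.08  ] [ 0.4367 -0.0403  0.08  ]
s4 [286. 197.] [286. 197.] 9.486932754516602 [ 0.4368 -0.0402  0.08  ] [ 0.4367 -0.0403  0.08  ]
```

The plate is seated flat: tilt 0.04°, top at about 57–58 mm, dish centre at about (0.513, -0.217). Ball estimates are (0.442, -0.040) from the top view and (0.437, -0.040) from the scene view, so I'll go over it for a closer look.

```bash
python3 -m creep '[{"x":-0.01,"y":0.03,"z":0.025,"spin":0},{"x":-0.025,"y":0.08,"z":0.04,"spin":0},{"x":-0.045,"y":0.135,"z":0.04,"spin":0},{"x":-0.06,"y":0.18,"z":0.04,"spin":0},{"x":-0.07,"y":0.203,"z":0.04,"spin":0},{"x":-0.0712,"y":0.2057,"z":0.04,"spin":0},{"x":-0.0712,"y":0.2057,"z":0.04,"spin":0}]' 0.087 5
python3 - <<'E'
from h import *
c=shot('wrist','w10'); K,R,t=c['K'],c['R'],c['t']; o=-R.T@t
hsv=cv2.cvtColor(c['pixels'],cv2.COLOR_BGR2HSV)
m=((hsv[:,:,1]>70)&(hsv[:,:,0]<25)).astype(np.uint8); m[:100]=0; m[:,:200]=0;m[:,430:]=0; m=cv2.morphologyEx(m,cv2.MORPH_CLOSE,np.ones((5,5)))
n,l,s,ce=cv2.connectedComponentsWithStats(m)
for i in range(1,n):
    if s[i,4]>600: print(s[i],ce[i].round(1),fish(c,*ce[i],.08).round(4))
# fit sphere to depth points
v,u=np.nonzero(m&(c['z_map']>0)); p=np.stack([u-K[0,2],v-K[1,2]],1); rr=np.hypot(*p.T)+1e-9; th=rr/K[0,0]
P=(np.c_[p/rr[:,None]*np.tan(th)[:,None],np.ones(len(u))]*c['z_map'][v,u][:,None]-t)@R
T=r.read_state()['ee_pos']; P=P[(np.hypot(P[:,0]-.44,P[:,1]+.04)<.04)&(P[:,2]>.075)&(P[:,2]<.115)]
from scipy.optimize import least_squares
f=least_squares(lambda q:np.linalg.norm(P-q,axis=1)-.029,[.44,-.04,.08],loss='soft_l1',f_scale=.002); print(len(P),'sphere',f.x.round(4),np.median(abs(f.fun)).round(4),'tcp',T.round(4))
cv2.imwrite('pics/w10c.png',c['pixels'])
E
```

```text
time: 19.15
ee_pos: [0.4401, -0.0412, 0.2043]
eef_rot: [0.999, -0.035, -0.0, -0.0]
ft_force: [-0.6, -0.3, -0.2]
width: 0.087
[ 284  173   65   65 3323] [316.4 204.8] [[ 0.439  -0.0404  0.08  ]]
[ 292  289  138   40 2644] [371.5 313.3] [[ 0.4873 -0.1592  0.08  ]]
3310 sphere [ 0.4391 -0.0403  0.0793] 0.0004 tcp [ 0.4402 -0.0414  0.2044]
```

```bash
python3 -m creep '[{"x":-0.001,"y":0.0004,"z":-0.04,"spin":0},{"x":-0.001,"y":0.0004,"z":-0.08,"spin":0},{"x":-0.001,"y":0.0004,"z":-0.105,"spin":0},{"x":-0.001,"y":0.0004,"z":-0.117,"spin":0},{"x":-0.001,"y":0.0004,"z":-0.117,"spin":0}]' 0.087 12
python3 -m creep '[{"x":0,"y":0,"z":0,"spin":0},{"x":0,"y":0,"z":0,"spin":0},{"x":0,"y":0,"z":0,"spin":0},{"x":0,"y":0,"z":0,"spin":0},{"x":0,"y":0,"z":0,"spin":0}]' 0.04 12
```

```text
time: 19.82
ee_pos: [0.4389, -0.0401, 0.0872]
eef_rot: [0.999, -0.034, -0.001, -0.0]
ft_force: [-0.2, -0.6, 0.2]
width: 0.0868
time: 20.45
ee_pos: [0.4393, -0.0397, 0.0878]
eef_rot: [0.999, -0.034, 0.0, 0.0]
ft_force: [0.1, -0.4, 0.6]
width: 0.0575
```

```bash
python3 -m creep '[{"x":0,"y":0,"z":0.008,"spin":0},{"x":0,"y":0,"z":0.025,"spin":0},{"x":0,"y":0,"z":0.045,"spin":0},{"x":0.005,"y":-0.012,"z":0.055,"spin":0},{"x":0.016,"y":-0.038,"z":0.06,"spin":0},{"x":0.03,"y":-0.072,"z":0.06,"spin":0},{"x":0.046,"y":-0.11,"z":0.06,"spin":0},{"x":0.06,"y":-0.144,"z":0.06,"spin":0},{"x":0.07,"y":-0.167,"z":0.055,"spin":0},{"x":0.0739,"y":-0.1767,"z":0.045,"spin":0},{"x":0.0739,"y":-0.1767,"z":0.03,"spin":0},{"x":0.0739,"y":-0.1767,"z":0.02,"spin":0}]' 0.04 12
python3 -m creep '[{"x":0,"y":0,"z":0,"spin":0},{"x":0,"y":0,"z":0,"spin":0}]' 0.04 12
python3 - <<'E'
from h import *
c=shot('wrist','w11'); cv2.imwrite('pics/w11c.png',c['pixels'][100:330,180:460]); print(r.read_state()['ee_pos'])
E
```

```text
time: 21.95
ee_pos: [0.5122, -0.2152, 0.1062]
eef_rot: [0.999, -0.033, -0.001, -0.0]
ft_force: [-0.2, -0.5, -0.1]
width: 0.0572
time: 22.2
ee_pos: [0.5131, -0.216, 0.108]
eef_rot: [0.999, -0.034, 0.0, 0.0]
ft_force: [-0.3, -0.1, -1.6]
width: 0.0576
[ 0.51313913 -0.21611355  0.10812311]
```

View pics/w11c.png

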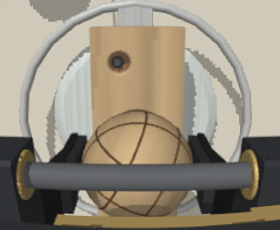

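The view shows the pin tip inside the plate's hole at (119,61) and the ball held over the dish at (140,165). I'll lower it.

```bash
python3 -m creep '[{"x":0,"y":0,"z":-0.006,"spin":0},{"x":0,"y":0,"z":-0.011,"spin":0},{"x":0,"y":0,"z":-0.015,"spin":0},{"x":0,"y":0,"z":-0.0175,"spin":0},{"x":0,"y":0,"z":-0.0185,"spin":0},{"x":0,"y":0,"z":-0.0185,"spin":0}]' 0.04 12
```

```text
time: 23.0
ee_pos: [0.5129, -0.2164, 0.0891]
eef_rot: [0.999, -0.034, 0.0, -0.0]
ft_force: [0.1, -0.6, -0.8]
width: 0.0571
```

```bash
python3 -m creep '[{"x":0,"y":0,"z":-0.0005,"spin":0},{"x":0,"y":0,"z":-0.001,"spin":0},{"x":0,"y":0,"z":-0.001,"spin":0}]' 0.04 12
python3 -m creep '[{"x":0,"y":0,"z":-0.0005,"spin":0},{"x":0,"y":0,"z":-0.001,"spin":0},{"x":0,"y":0,"z":-0.001,"spin":0}]' 0.04 5
```

```text
time: 23.38
ee_pos: [0.5128, -0.2164, 0.0881]
eef_rot: [0.999, -0.034, 0.0, -0.0]
ft_force: [0.5, 0.1, -1.3]
width: 0.0571
time: 23.75
ee_pos: [0.5131, -0.2162, 0.0873]
eef_rot: [0.999, -0.034, 0.0, -0.0]
ft_force: [-0.9, 0.9, 2.3]
width: 0.0575
```

Contact felt (+2.3 N). Releasing and retreating straight up.

```bash
python3 -m creep '[{"x":0,"y":0,"z":0,"spin":0},{"x":0,"y":0,"z":0,"spin":0},{"x":0,"y":0,"z":0,"spin":0},{"x":0,"y":0,"z":0,"spin":0}]' 0.086 5
python3 -m creep '[{"x":0,"y":0,"z":0.015,"spin":0},{"x":0,"y":0,"z":0.045,"spin":0},{"x":0,"y":0,"z":0.09,"spin":0},{"x":0,"y":0,"z":0.13,"spin":0},{"x":-0.02,"y":-0.05,"z":0.16,"spin":0},{"x":-0.06,"y":-0.1,"z":0.16,"spin":0},{"x":-0.11,"y":-0.14,"z":0.16,"spin":0},{"x":-0.15,"y":-0.17,"z":0.16,"spin":0},{"x":-0.15,"y":-0.17,"z":0.16,"spin":0}]' 0.086 5
python3 - <<'E'
from h import *
c=shot('scene','s12'); t=shot('top','t12'); print(r.read_state()['ee_pos'])
a=cv2.resize(c['pixels'][130:300,150:420],(600,378)); cv2.imwrite('pics/m12.png',a)
P=lambda c,a:None
for nm,c,sl in(('top',t,(slice(150,220),slice(370,445))),):
    v,u=np.mgrid[sl]; Q=world(c,u.ravel(),v.ravel()); b=Q[(Q[:,2]>.085)&(Q[:,2]<.12)]; print('ball',b.mean(0).round(4),b[:,2].max().round(3),len(b))
# compare other things with before
z0,z1=load('top0'),t
d=cv2.absdiff(load('top0')['pixels'],t['pixels']).max(2); m=(d>50).astype(np.uint8); m=cv2.morphologyEx(m,cv2.MORPH_OPEN,np.ones((3,3)))
n,l,s,ce=cv2.connectedComponentsWithStats(m); print([s[i].tolist() for i in range(1,n) if s[i,4]>15])
E
```

```text
time: 24.25
ee_pos: [0.5129, -0.2164, 0.087]
eef_rot: [0.999, -0.034, 0.0, -0.0]
ft_force: [-1.2, 0.0, 0.4]
width: 0.0839
time: 25.38
ee_pos: [0.3591, -0.3896, 0.2481]
eef_rot: [0.999, -0.038, -0.0, 0.001]
ft_force: [0.7, -0.6, 0.4]
width: 0.0858
[ 0.36304109 -0.38635031  0.24804113]
ball [ 0.5124 -0.2128  0.101 ] 0.116 230
[[412, 178, 4, 6, 19], [454, 192, 53, 84, 1305], [509, 193, 8, 14, 81], [356, 198, 7, 11, 41], [521, 203, 26, 21, 215], [469, 214, 3, 14, 42], [513, 225, 6, 5, 18], [506, 242, 14, 17, 125], [519, 267, 41, 34, 752], [573, 266, 51, 55, 1580], [449, 278, 6, 6, 27], [566, 296, 4, 11, 40], [623, 297, 5, 4, 16], [560, 301, 4, 13, 47], [539, 302, 20, 22, 265], [622, 303, 5, 4, 16], [613, 308, 5, 4, 16], [513, 315, 6, 5, 26], [425, 319, 129, 65, 2192], [548, 322, 10, 11, 79], [523, 328, 24, 5, 76], [399, 341, 30, 20, 317], [438, 344, 8, 7, 37], [380, 346, 15, 9, 91], [360, 359, 18, 24, 246], [391, 367, 5, 4, 19], [345, 378, 18, 21, 203], [435, 378, 25, 22, 304], [418, 387, 9, 13, 98]]
```

View pics/m12.png

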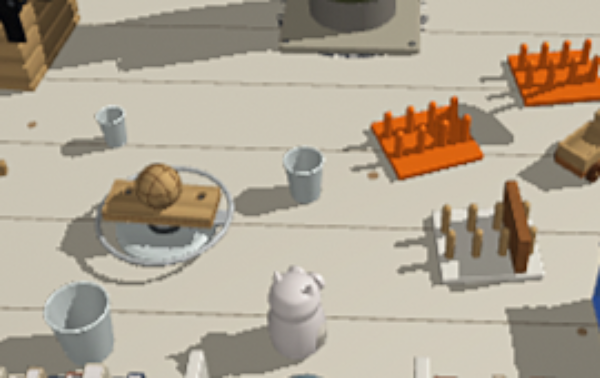

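The last view shows the ball in the dish at (158,185), the plate on the turntable with its holes over the pins, and the cups, owl and rack with board unmoved. Handing in.

```bash
python3 -c "
from bench import r
print(r.close_job(), r.read_state()['time'])"
```

```text
the job is handed in; nothing more can be done
the job is handed in; nothing more can be done
```

The plate is turned over and seated flat on the turntable's two pins, dished face up, and the ball sits in the dish. I handed the job in at about 25.5 s of the 72 s allowed; it returned no verdict.

**Method:**
- I lifted the plate by one end and let it swing down in a light grip, then stood it in the rack's middle slot.
- I gripped it again nearer its middle, levelled it over the dowel tops and lowered it onto the pins.
- I then moved the ball from the middle cup into the dish.

**Last checks:**
- **Plate:** the wrist camera's depth reading gave a tilt of 0.04° and a top face at about 57 mm, where 58 mm was expected. A pin tip was visible inside a hole.
- **Ball:** the scene image shows it in the dish. The top view's depth puts it at (0.512, -0.213), about 4 mm in y from the measured dish centre. That reading comes only from the ball's visible cap, so I think the gap is measuring error; I did not measure it again.
- **Other things:** comparing the top view before and after showed changes only at the plate, the ball, the ball's old spot, and the arm with its shadow. Parts of the top view behind the arm could not be compared.
- **Ball's starting position:** the first two camera estimates differed by 5 mm in x; a closer wrist view settled it before I gripped.

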